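Open the keeper and hold the cast arm level over its fixture

ROBOT

A 6-joint arm with a two-finger parallel gripper is mounted at the origin on a cart in front of the work surface, level with it; the furniture and walls round the work are solid. World frame = base frame: x ahead of the robot, y to its left, z up, the work surface at z = 0. Lengths are in m, angles in degrees, forces in N, time in s.
With the tool pointing down it reaches from about 0.325 to 0.85 m from the base axis. Payload 15.5 kg.
Tool frame: the origin (TCP) lies between the finger pads, 19 mm behind the fingertips; this is the grasp point; z points along the fingers, y is the line along which they close (so a half turn about z gives the same grasp; the last joint's range is limited). The gripper opens to 91 mm and grips with 3 to 60 N. Pads are 32 mm wide; open, the fingers measure 118 mm over their backs; the gripper's body (76 mm by 178 mm) begins 60 mm behind the grasp point.
Start: joints at [-79.383, 28.281, 77.091, -0, 74.628, -5.472], TCP at [0.173, -0.601, 0.233] pointing down, gripper open.
Joint ranges: [-166.48, 166.48], [-47.26, 123.95], [12.59, 153.08], [-70.14, 250.14], [6.76, 159.57], [-176.63, 176.63]. Speed limits (degrees/s): [108.29, 108.29, 147.25, 172.46, 172.46, 172.46].

INTERFACE

Orientations are given as [roll, pitch, yaw] about the fixed x, y, z axes, in that order (R = Rz(yaw) Ry(pitch) Rx(roll)).
In Python, from station import readout, vision, bot, nets gives the robot as it stands.
- The arm moves only by the tool arm_command, never from a script. Its arguments are lists of equal length, an entry for each row: "slide": the shift along the world's x, y, z scaled (see below), a list of three; "twist": the turn, a rotation vector about the world's x, y, z scaled (see below), a list of three; "fingers": the opening, from 0 (shut) to 1 (fully open). A call has 1 to 20 rows; each row shifts and turns the commanded pose from where the row before left it; what a row does not reach is not made up. The controller multiplies each number of a shift by 120 mm and each number of a turn by pi/2 rad. A row lasts 1/10 s, in which the tool goes at most 50 mm and 8.59 degrees, less where a joint would pass 70% of its speed; a pose out of reach is approached as far as the arm can. A call with a number of a shift or a turn outside -1 to 1 is refused whole. A call with a gripper value outside its range is refused whole. The fingers move at their own pace and stop on an object; "squeeze" is the grip in N (left out, the last holds). Time passes only in rows, so rows that do not move let the fingers close. It gives the time, the measured TCP pose, the force, the opening and the grip force at its end, in the units of the state.
- readout.get_state(): the state, without advancing time (a new reading comes with each control period).
- vision.capture(name): name is "side" or "top"; returns a dict with "frame" (420x560x3 uint8, red, green, blue), "mtx" (3x3 intrinsics, pixels), "R" (3x3) and "t" (3): a world point X has camera coordinates R X + t. Camera axes: x right, y down, z forward; pixel columns grow to the right and rows downward; lengths in m; the calibration is good to about 2 mm. A picture is of the moment at which its call begins. There is no depth.
- bot.sign_off(): hands the job in; it is judged then, once.
Trained networks look in the newest picture that a camera, given by its name, has taken for a name from the list of things; names that differ only in an ending like _2 or _b are one class to them, and where a whole thing is asked for, a point or a joint stands for the part that bears it (a point fixed in the world has none). Each returns a list of dicts, best first, with "p" (0 to 1); they miss things now and then, are a little off and sometimes report something else, mostly with a low value. They report only what shows in the picture. A call takes as long as a camera call.
- nets.masks_of(label, camera): "pixels" (420x560 bool, what is visible of it) and "box" ([left, top, width, height] in pixels, round what is visible of it).
The state is a dict: "t": time; "joint_pos": joint angles; "dq": joint speeds; "tau": joint torques, N m; "position": TCP position; "ee_rot": TCP orientation; "ft_force": force on the tool from outside, world axes, zero at the start; "ft_torque": the same for the moment, N m; "gripper_width": opening from 0.0 (shut) to 1.0 (fully open); "grip_force": force on a finger pad.
Only numpy, scipy, OpenCV 4.12 (cv2) and the standard library are available. Lean on these libraries where they do the work, as an engineer would, in place of code of your own. Each camera call takes 0.05 s, during which the arm holds its last target. There are 200 camera calls.

TASK

The cast arm is to be fitted on its bench fixture. First swing the fixture's keeper lever all the way back; then pick up the cast arm by its balance point (midway between the two low cross ribs, not the middle of its length) and hold it level and still, lined up over the fixture with its hub above the thick spindle and its small eye above the thin pin, about 4 cm clear above the spindle top. Finish while still holding it there: do not seat it, let go of it or knock it against the fixture, leave the keeper open, and leave the timer, jar, marker pen and label roll alone.

Things in the scene. Friction and masses are not known exactly. Their poses are not given: they have to be found in the camera images.
- cast_arm: Grey cast arm, loose, 0.36 to 0.56 kg, flat on the desk: heavy round hub (56 mm diameter, 40 high, 22 mm vertical bore, bright ring round its mouth), straight bar 16 mm wide, 12 to 32 mm above the underside, sides free from 36 to 160 mm, small eye (28 mm diameter, 32 high, 12 mm hole). Origin: centre of the hub's underside; x along the bar to the eye, 175 mm away; z up. Balances at x = 52 mm.
- balance (a point): The arm's balance point: on the bar's centre line, 52 mm from the hub's centre towards the eye, at the bar's half height (22 mm above the arm's underside). It lies midway between two low cross ribs, 30 mm apart, on the top of the bar. Axes as the arm's.
- eye (a point): Centre of the underside of the arm's small eye, 175 mm from the hub's centre along the arm's x axis.
- fixture: Fixed aluminium plate 250 mm (x) by 120 (y) by 12 thick. On its centre line, 175 mm apart: thick spindle (14 mm diameter, top at 52 mm height) near its -x end, thin pin (7 mm, top at 46 mm) near its +x end. Hinge cheeks 74 mm high at its -y edge; rest block 56 mm high, 12 mm square, under the keeper, 20 mm from the centre line on the +y side. Origin: centre of the underside; z up.
- spindle_top (a point): Centre of the top of the thick spindle; in the fixture's frame (-85, 0, 52) mm. The hub's bore goes over it.
- pin_top (a point): Centre of the top of the thin pin; in the fixture's frame (90, 0, 46) mm. The eye goes over it.
- keeper (a joint): Keeper lever's hinge, rad: 0 = lying level across the plate, 1.57 = upright, 2.1 = all the way back against its stop, leaning away from the plate's centre. A flat steel bar 10 mm wide and 12 mm high. Friction holds it where it is left; it takes about 1 N at the knob to move.
- keeper_hinge (a point): Centre of the keeper's hinge, in the fixture's frame (20, -50, 66) mm; the hinge axis is the fixture's x axis. At 0 the lever points to the fixture's +y; as the joint grows its free end rises and swings over to -y.
- keeper_knob (a point): Centre of the black ball knob (22 mm diameter) on the keeper's free end, 100 mm from the hinge axis. It can be pinched from above with the fingers closing along the fixture's x axis. If the fingers stay upright it tends to slip out of them beyond about 1.3 rad; from there the lever can be pushed back with shut fingertips against its front.
- timer: White timer, 64 x 64 x 18 mm, lying on the desk; a bystander. Origin under its centre.
- iodine_jar: Dark jar with white lid, 59 mm diameter, 77 mm high; a bystander. Origin under its centre.
- marker: White and black marker pen, 135 mm long, 17 mm thick; a bystander. Origin under its centre.
- label_roll: White roll of labels, 72 mm diameter, 31 mm high; a bystander. Origin under its centre.

How it is judged (in metres and radians):
On the way, in this order (a step that is already met when the one before it is completed fails the run):
1. the keeper lever is swung well back while the arm still lies on the desk (value of joint keeper above 1.75 rad and height (world z) of cast_arm below 0.01 m), for 0.2 s.
2. the arm is off the desk, level, gripped at its balance point (height (world z) of cast_arm above 0.03 m and angle between cast_arm's own z axis and vertical below 0.12 rad and x of the grasp point in the frame of balance between -0.016 and 0.016 m and contact force between the fingers and cast_arm above 2 N), for 0.2 s.
At the end, for the whole second after the job is handed in: Fingers hold the arm, TCP within 16 mm of the balance point along the bar; tilt under 0.08 rad; at rest; hub within 12 mm and eye within 14 mm over spindle and pin; hub underside 20 to 60 mm above the spindle top; arm not touching the fixture; keeper beyond 1.7 rad (horizontal distance between cast_arm and spindle_top below 0.012 m and horizontal distance between eye and pin_top below 0.014 m and z of cast_arm in the frame of spindle_top between 0.02 and 0.06 m and angle between cast_arm's own z axis and vertical below 0.08 rad and x of the grasp point in the frame of balance between -0.016 and 0.016 m and contact force between the fingers and cast_arm above 2 N and contact force between cast_arm and fixture below 0.2 N and linear speed of cast_arm below 0.02 m/s and angular speed of cast_arm below 0.1 rad/s and value of joint keeper above 1.7 rad); the arm keeps its last pose, push and grip.
It fails at once if the timer is moved by more than 20 mm (distance of timer from where it was at the start of the episode above 0.02 m).
It fails at once if the jar is moved by more than 20 mm (distance of iodine_jar from where it was at the start of the episode above 0.02 m).
It fails at once if the marker pen is moved by more than 20 mm (distance of marker from where it was at the start of the episode above 0.02 m).
It fails at once if the label roll is moved by more than 20 mm (distance of label_roll from where it was at the start of the episode above 0.02 m).
It fails at once if the arm is knocked against the fixture (more than 6 N) (contact force between cast_arm and fixture above 6 N).
It also fails if it takes over 67 s, if anything falls off the work surface, if the arm or the gripper's body presses on something with over 40 N, if the wrist force passes 120 N, or if a joint passes its speed limit or range.

## Working session

There is one attempt and no reset: what is moved stays moved. The work goes in short steps, Python scripts to look and compute and a tool call to move; the robot and the scene stay as the last step left them, time stands still between calls to the robot, and variables do not carry over. Pictures are saved under pics/ and viewed, at most 10 in all, crops included, and the job is handed in when it is done.

Besides the shell and the picture viewer there is one more tool, called after ">>>" as a command line: name --argument value ..., lists and objects as JSON in quotes. arm_command: Moves the arm, as the interface text tells. Its arguments: {"type":"object","properties":{"slide":{"type":"array","items":{"type":"array","items":{"type":"number","minimum":-1,"maximum":1}}},"twist":{"type":"array","items":{"type":"array","items":{"type":"number","minimum":-1,"maximum":1}}},"fingers":{"type":"array","items":{"type":"number"}},"squeeze":{"type":"number"}},"required":["slide","twist","fingers"]}

```bash
mkdir -p pics
python3 - <<'E'
from station import readout, vision, bot, nets
import cv2, numpy as np
s=readout.get_state(); print(s['t'],s['position'],s['ee_rot'],s['gripper_width'])
for c in ['side','top']:
    d=vision.capture(c); np.savez(f'{c}.npz',**d)
    cv2.imwrite(f'pics/{c}0.png',d['frame'][:,:,::-1]); print(c,d['mtx'].tolist(),d['R'].round(4).tolist(),d['t'].round(4).tolist())
    for n in ['cast_arm','fixture','keeper_knob','timer','iodine_jar','marker','label_roll']:
        print(n,[(round(m['p'],2),m['box'],np.argwhere(m['pixels']).mean(0)[::-1].round(1).tolist()) for m in nets.masks_of(n,c)[:2]])
E
```

```text
0.0 [ 0.1731406  -0.60015965  0.23212866] [-1.79928715e+02 -7.13106711e-03  1.60886630e+01] 1.0007601165125708
side [[428.7723625477237, 0.0, 284.3345301506826], [0.0, 428.7723625477237, 209.71230496716234], [0.0, 0.0, 1.0]] [[-0.7932, 0.6087, 0.0145], [0.3226, 0.4403, -0.8379], [-0.5164, -0.66, -0.5456]] [0.4595, -0.1503, 1.3988]
cast_arm []
fixture [(0.67, [217.4, 163.5, 72.4, 56.5], [254.2, 192.5]), (0.63, [317.8, 226.1, 67.9, 64.9], [348.0, 251.6])]
keeper_knob [(0.7, [191.2, 210.2, 26.6, 38.6], [203.5, 229.2]), (0.67, [218.8, 164.0, 71.7, 59.5], [254.0, 192.5])]
timer [(0.78, [319.6, 187.5, 29.2, 19.7], [333.5, 197.3]), (0.52, [218.5, 163.7, 69.1, 58.1], [253.9, 192.0])]
iodine_jar [(0.95, [191.7, 207.9, 24.2, 42.0], [203.3, 229.3])]
marker [(0.97, [386.9, 281.9, 48.3, 29.7], [410.7, 295.8]), (0.42, [217.9, 162.6, 74.9, 58.6], [254.3, 192.4])]
label_roll []
top [[475.63825126893954, 0.0, 279.1885352349941], [0.0, 475.63825126893954, 210.44186736682], [0.0, 0.0, 1.0]] [[0.0226, -0.9997, 0.0088], [-0.9986, -0.023, -0.0485], [0.0487, -0.0077, -0.9988]] [0.0084, 0.5834, 1.2735]
cast_arm [(0.68, [171.5, 208.9, 77.7, 29.1], [215.5, 222.5])]
fixture [(0.7, [304.7, 192.7, 95.6, 53.8], [350.3, 220.4])]
keeper_knob [(0.74, [340.1, 196.3, 16.7, 47.0], [346.6, 220.0])]
timer [(0.87, [277.9, 267.4, 23.1, 26.9], [290.6, 279.6])]
iodine_jar [(0.6, [298.0, 124.5, 21.4, 26.0], [308.4, 137.8])]
marker [(0.57, [146.0, 204.8, 10.9, 47.4], [151.1, 228.9]), (0.44, [301.0, 190.7, 100.2, 61.7], [350.6, 220.5])]
label_roll [(0.83, [221.9, 144.3, 29.3, 30.4], [235.6, 157.0])]
```

Run:
```python
import cv2
t=cv2.imread('pics/top0.png')[110:310,130:410]; s=cv2.imread('pics/side0.png')[130:330,170:450]
for n,i in (('t',t),('s',s)): cv2.imwrite(f'pics/{n}1.png',cv2.resize(i,(800,571),interpolation=cv2.INTER_CUBIC))
```

```text
(no output)
```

View pics/t1.png

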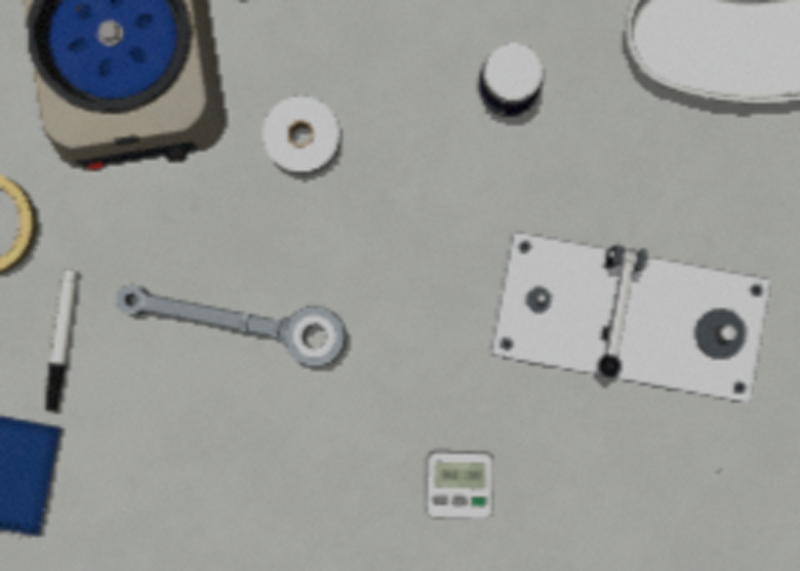

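View pics/s1.png

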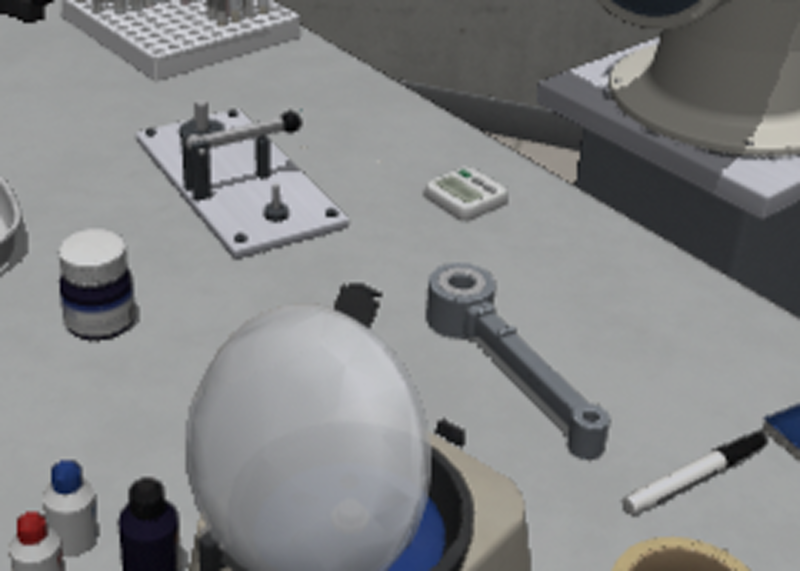

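The top crop shows the hub bore at (316,336), eye (130,299), spindle top (729,333), pin top (541,297) and knob (609,367). In the side crop they are at (463,281), (590,415), (201,106), (276,188) and (291,122). I'll triangulate these.

```bash
cat > h.py <<'E'
import numpy as np, cv2
from scipy.optimize import least_squares
C={c:np.load(f'{c}.npz') for c in ('top','side')}
def P(c): d=C[c]; return d['mtx']@np.c_[d['R'],d['t']]
def tri(a,b):
    X=cv2.triangulatePoints(P('top'),P('side'),np.float64(a),np.float64(b)).ravel(); return X[:3]/X[3]
def proj(c,X): q=P(c)@np.r_[X,1]; return q[:2]/q[2]
def onz(c,p,z):
    d=C[c]; r=d['R'].T@np.linalg.inv(d['mtx'])@np.r_[p,1]; o=-d['R'].T@d['t']; return o+r*(z-o[2])/r[2]
tc=lambda x,y:np.array([130+(x+.5)*.35-.5,110+(y+.5)*.35-.5])
sc=lambda x,y:np.array([170+(x+.5)*.35-.5,130+(y+.5)*.35-.5])
E
python3 - <<'E'
from h import *
pts=dict(hub=((316,336),(463,281),.04),eye=((130,299),(590,415),.032),spin=((729,333),(201,106),.052),pin=((541,297),(276,188),.046),knob=((609,367),(291,122),.066))
for n,(a,b,z) in pts.items():
    X=tri(tc(*a),sc(*b)); print(n,X.round(4),'reproj',(proj('top',X)-tc(*a)).round(1),(proj('side',X)-sc(*b)).round(1),'top@z',onz('top',tc(*a),z).round(4))
cs=[onz('top',tc(*p),.012) for p in ((516,234),(769,279),(747,401),(493,354))]
c=np.mean(cs,0);e=(cs[0]-cs[1])+(cs[3]-cs[2]);print('plate',c.round(4),np.degrees(np.arctan2(e[1],e[0])),np.linalg.norm(e)/2)
E
```

```text
hub [0.5344 0.1243 0.0397] reproj [-0.2  0.2] [-0.3 -0. ] top@z [0.5348 0.1239 0.04  ]
eye [0.566  0.2977 0.033 ] reproj [ 0.3 -0.2] [ 0.6 -0. ] top@z [0.5654 0.2986 0.032 ]
spin [ 0.5463 -0.2579  0.0461] reproj [ 0. -0.] [0.1 0. ] top@z [ 0.5461 -0.2565  0.052 ]
pin [ 0.5758 -0.0838  0.0431] reproj [ 0. -0.] [0.1 0. ] top@z [ 0.5755 -0.0834  0.046 ]
knob [ 0.513  -0.145   0.0658] reproj [ 0.2 -0.2] [0.3 0. ] top@z [ 0.5125 -0.1445  0.066 ]
plate [ 0.5601 -0.1726  0.012 ] 81.02522260753445 0.24457983046366297
```

>>> arm_command --slide '[[0.236,0.316,-0.021],[0.236,0.316,-0.021],[0.236,0.316,-0.021],[0.236,0.316,-0.021],[0.236,0.316,-0.021],[0.236,0.316,-0.021],[0.236,0.316,-0.021],[0.236,0.316,-0.021],[0.236,0.316,-0.021],[0.236,0.316,-0.021],[0.236,0.316,-0.021],[0.236,0.316,-0.021],[0,0,0],[0,0,0]]' --twist '[[0,0,-0.0236],[0,0,-0.0236],[0,0,-0.0236],[0,0,-0.0236],[0,0,-0.0236],[0,0,-0.0236],[0,0,-0.0236],[0,0,-0.0236],[0,0,-0.0236],[0,0,-0.0236],[0,0,-0.0236],[0,0,-0.0236],[0,0,0],[0,0,0]]' --fingers '[0.6,0.6,0.6,0.6,0.6,0.6,0.6,0.6,0.6,0.6,0.6,0.6,0.6,0.6]' --squeeze 15

```text
t: 2.2
position: [0.5133, -0.1446, 0.2023]
ee_rot: [180.0, 0.0, -9.3]
ft_force: [0.0, -1.2, 0.4]
gripper_width: 0.599
grip_force: 0.0
```

>>> arm_command --slide '[[0,0,-0.275],[0,0,-0.275],[0,0,-0.275],[0,0,-0.275],[0,0,0],[0,0,0],[0,0,0],[0,0,0],[0,0,0],[0,0,0],[0,0,0]]' --twist '[[0,0,0],[0,0,0],[0,0,0],[0,0,0],[0,0,0],[0,0,0],[0,0,0],[0,0,0],[0,0,0],[0,0,0],[0,0,0]]' --fingers '[0.6,0.6,0.6,0.6,0.6,0.1,0.1,0.1,0.1,0.1,0.1]' --squeeze 15

```text
t: 3.3
position: [0.5135, -0.1456, 0.0711]
ee_rot: [180.0, -0.1, -9.4]
ft_force: [-0.3, 1.1, 8.5]
gripper_width: 0.225
grip_force: 15.0
```

>>> arm_command --slide '[[0.0064,-0.0011,0.1039],[0.0191,-0.0032,0.1023],[0.0316,-0.0053,0.0991],[0.0435,-0.0073,0.0943],[0.0547,-0.0092,0.0881],[0.0652,-0.0109,0.0804],[0.0745,-0.0125,0.0716],[0.0827,-0.0138,0.0617],[0.0896,-0.015,0.0507],[0.0952,-0.0159,0.0389],[0,0,0],[0,0,0]]' --twist '[[0,0,0],[0,0,0],[0,0,0],[0,0,0],[0,0,0],[0,0,0],[0,0,0],[0,0,0],[0,0,0],[0,0,0],[0,0,0],[0,0,0]]' --fingers '[0.1,0.1,0.1,0.1,0.1,0.1,0.1,0.1,0.1,0.1,0.1,0.1]'

```text
t: 4.5
position: [0.5804, -0.1566, 0.1658]
ee_rot: [-180.0, -0.0, -9.4]
ft_force: [-1.7, 1.5, 9.0]
gripper_width: 0.226
grip_force: 15.0
```

Run:
```python
from station import vision
import cv2
f=vision.capture('side')['frame'][130:330,170:450,::-1]
cv2.imwrite('pics/s2.png',cv2.resize(f,(800,571),interpolation=cv2.INTER_CUBIC))
```

```text
(no output)
```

View pics/s2.png

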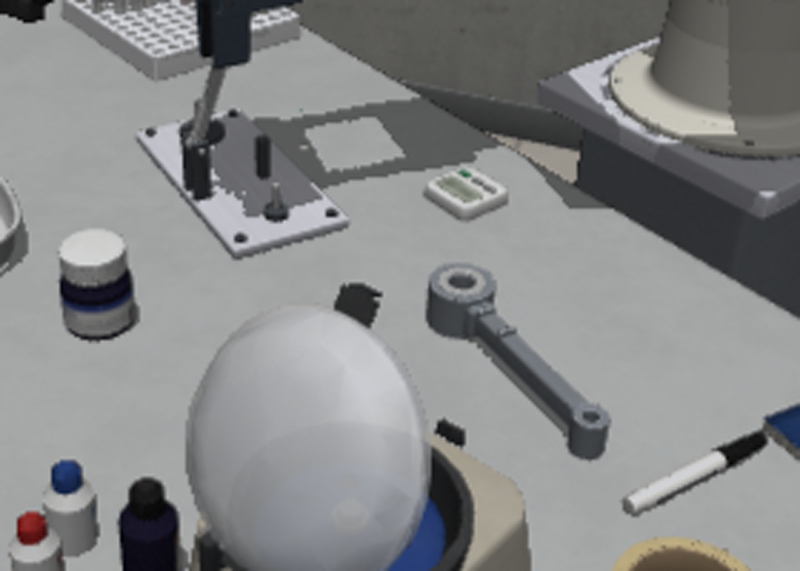

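The side picture shows the lever raised to about 1.25 rad, with the knob still in the fingers near (225,55). Next I let go, back off, shut the fingers and push.

>>> arm_command --slide '[[0,0,0],[0,0,0],[0,0,0],[-0.164,0.0275,0],[-0.164,0.0275,0],[-0.164,0.0275,0],[0,0,-0.092],[0,0,-0.092],[0,0,0],[0,0,0],[0,0,0]]' --twist '[[0,0,0],[0,0,0],[0,0,0],[0,0,0],[0,0,0],[0,0,0],[0,0,0],[0,0,0],[0,0,0],[0,0,0],[0,0,0]]' --fingers '[0.5,0.5,0.5,0.5,0.5,0.5,0,0,0,0,0]'

```text
t: 5.65
position: [0.5221, -0.147, 0.1433]
ee_rot: [180.0, -0.0, -9.4]
ft_force: [1.2, 0.4, 0.0]
gripper_width: 0.096
grip_force: 0.0
```

>>> arm_command --slide '[[0.0822,-0.0138,0],[0.0822,-0.0138,0],[0.0822,-0.0138,0],[0.0822,-0.0138,0],[0.0822,-0.0138,0],[0.0822,-0.0138,0],[0.0822,-0.0138,0],[0.0822,-0.0138,0],[0.0822,-0.0138,0],[0.0822,-0.0138,0],[0,0,0],[0,0,0]]' --twist '[[0,0,0],[0,0,0],[0,0,0],[0,0,0],[0,0,0],[0,0,0],[0,0,0],[0,0,0],[0,0,0],[0,0,0],[0,0,0],[0,0,0]]' --fingers '[0,0,0,0,0,0,0,0,0,0,0,0]'

```text
t: 6.85
position: [0.6202, -0.1634, 0.1432]
ee_rot: [-180.0, 0.0, -9.4]
ft_force: [-0.7, -0.9, -0.5]
gripper_width: 0.004
grip_force: 0.0
```

Run:
```python
from station import vision
import cv2
f=vision.capture('side')['frame'][110:250,170:366,::-1]
cv2.imwrite('pics/s3.png',cv2.resize(f,(784,560),interpolation=cv2.INTER_CUBIC))
```

```text
(no output)
```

View pics/s3.png

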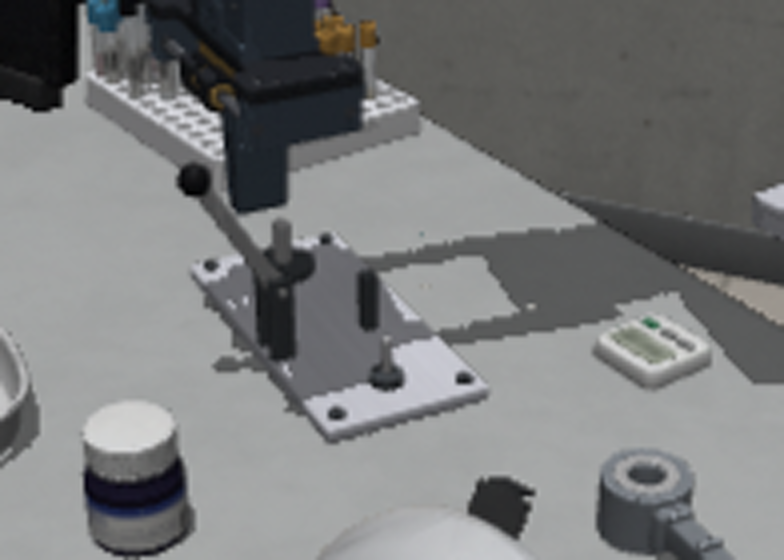

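The lever is leaning back. Its knob is at crop pixel (194,180), which is about (218.2,154.6) in the full frame.

Run:
```python
from h import *
n=np.array([-.986,.165,0]);h=np.array([.6126,-.1612,.066])
for a in (1.6,1.8,1.9,2,2.1): print(a,proj('side',h+.1*(np.cos(a)*n+[0,0,np.sin(a)])).round(1))
```

```text
1.6 [235.6 146.4]
1.8 [228.4 148.8]
1.9 [224.9 150.5]
2 [221.6 152.5]
2.1 [218.4 154.8]
```

The lever is at about 2.1 rad. Now to the arm.

>>> arm_command --slide '[[-0.167,0.0275,0.208],[-0.167,0.0275,0.208],[-0.0272,0.2538,-0.0326],[-0.0272,0.2538,-0.0326],[-0.0272,0.2538,-0.0326],[-0.0272,0.2538,-0.0326],[-0.0272,0.2538,-0.0326],[-0.0272,0.2538,-0.0326],[-0.0272,0.2538,-0.0326],[-0.0272,0.2538,-0.0326],[-0.0272,0.2538,-0.0326],[-0.0272,0.2538,-0.0326],[-0.0272,0.2538,-0.0326],[0,0,0],[0,0,0]]' --twist '[[0,0,0],[0,0,0],[0,0,0.0902],[0,0,0.0902],[0,0,0.0902],[0,0,0.0902],[0,0,0.0902],[0,0,0.0902],[0,0,0.0902],[0,0,0.0902],[0,0,0.0902],[0,0,0.0902],[0,0,0.0902],[0,0,0],[0,0,0]]' --fingers '[0,0,0.6,0.6,0.6,0.6,0.6,0.6,0.6,0.6,0.6,0.6,0.6,0.6,0.6]'

```text
t: 8.4
position: [0.5437, 0.1784, 0.1502]
ee_rot: [-180.0, 0.0, 79.9]
ft_force: [-0.3, 0.2, -0.2]
gripper_width: 0.602
grip_force: 0.0
```

Now down to z 0.026, close, and lift a little.

>>> arm_command --slide '[[0.005,0,-0.345],[0,0,-0.345],[0,0,-0.345],[0,0,0],[0,0,0],[0,0,0],[0,0,0],[0,0,0],[0,0,0],[0,0,0],[0,0,0]]' --twist '[[0,0,0],[0,0,0],[0,0,0],[0,0,0],[0,0,0],[0,0,0],[0,0,0],[0,0,0],[0,0,0],[0,0,0],[0,0,0]]' --fingers '[0.6,0.6,0.6,0.6,0.05,0.05,0.05,0.05,0.05,0.05,0.05]' --squeeze 40

```text
t: 9.5
position: [0.545, 0.1783, 0.0268]
ee_rot: [180.0, -0.0, 79.9]
ft_force: [-2.2, -1.0, 10.6]
gripper_width: 0.176
grip_force: 40.0
```

>>> arm_command --slide '[[0,0,0.06],[0,0,0.1],[0,0,0.12],[0,0,0.12],[0,0,0.12],[0,0,0.12],[0,0,0.12],[0,0,0.12],[0,0,0.12],[0,0,0.1],[0,0,0],[0,0,0],[0,0,0]]' --twist '[[0,0,0],[0,0,0],[0,0,0],[0,0,0],[0,0,0],[0,0,0],[0,0,0],[0,0,0],[0,0,0],[0,0,0],[0,0,0],[0,0,0],[0,0,0]]' --fingers '[0.05,0.05,0.05,0.05,0.05,0.05,0.05,0.05,0.05,0.05,0.05,0.05,0.05]'

```text
t: 10.8
position: [0.5443, 0.1781, 0.1574]
ee_rot: [-179.9, 0.0, 79.9]
ft_force: [0.1, -0.3, -4.5]
gripper_width: 0.176
grip_force: 40.0
```

Run:
```python
from station import vision
import cv2,numpy as np
o=[]
for c,(y,x) in (('top',(130,150)),('side',(120,290))):
    d=vision.capture(c); f=d['frame'][y:y+150,x:x+110,::-1]
    o.append(cv2.resize(f,None,fx=3.6,fy=3.6,interpolation=cv2.INTER_CUBIC))
cv2.imwrite('pics/g.png',np.hstack(o))
```

```text
(no output)
```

View pics/g.png

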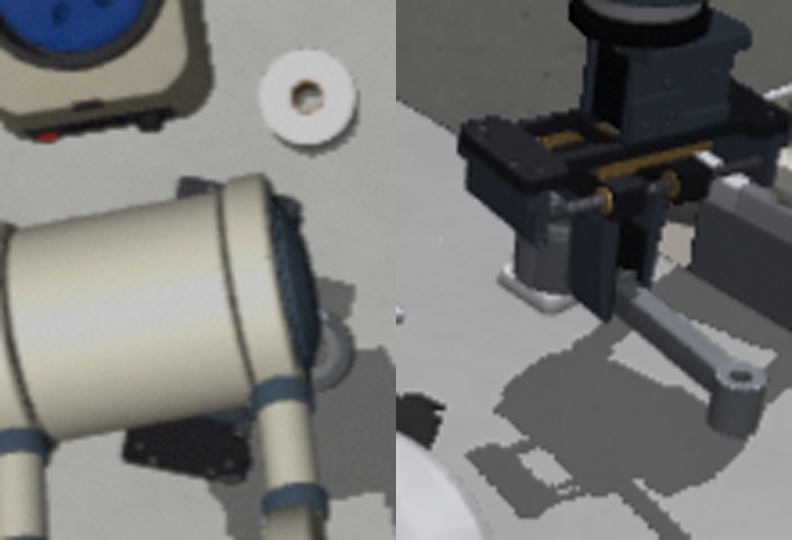

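In the side picture (right half) the arm hangs free of the desk, with its eye at about (741,376) of the composite. I carry it across high.

>>> arm_command --slide '[[0.006,-0.08,0],[0.006,-0.16,0],[0.006,-0.245,0],[0.006,-0.245,0],[0.006,-0.245,0],[0.006,-0.245,0],[0.006,-0.245,0],[0.006,-0.245,0],[0.006,-0.245,0],[0.006,-0.245,0],[0.006,-0.245,0],[0.006,-0.245,0],[0.006,-0.245,0],[0.006,-0.16,0],[0.006,-0.08,0],[0,0,0],[0,0,0],[0,0,0]]' --twist '[[0,0,0],[0,0,0],[0,0,0.0007],[0,0,0.0007],[0,0,0.0007],[0,0,0.0007],[0,0,0.0007],[0,0,0.0007],[0,0,0.0007],[0,0,0.0007],[0,0,0.0007],[0,0,0.0007],[0,0,0],[0,0,0],[0,0,0],[0,0,0],[0,0,0],[0,0,0]]' --fingers '[0.05,0.05,0.05,0.05,0.05,0.05,0.05,0.05,0.05,0.05,0.05,0.05,0.05,0.05,0.05,0.05,0.05,0.05]'

```text
t: 12.7
position: [0.5555, -0.2016, 0.1579]
ee_rot: [-180.0, -0.0, 80.6]
ft_force: [1.2, 0.7, -5.1]
gripper_width: 0.174
grip_force: 40.0
```

>>> arm_command --slide '[[0,0,-0.05],[0,0,-0.08],[0,0,-0.08],[0,0,-0.06],[0,0,-0.04],[0,0,0],[0,0,0],[0,0,0]]' --twist '[[0,0,0],[0,0,0],[0,0,0],[0,0,0],[0,0,0],[0,0,0],[0,0,0],[0,0,0]]' --fingers '[0.05,0.05,0.05,0.05,0.05,0.05,0.05,0.05]'

```text
t: 13.5
position: [0.5558, -0.203, 0.1211]
ee_rot: [180.0, 0.0, 80.5]
ft_force: [-0.2, -0.2, -5.2]
gripper_width: 0.171
grip_force: 40.0
```

Run:
```python
from station import vision,readout
from h import *
s=readout.get_state();print(s['position'],s['ft_torque'],s['ft_force'])
o=[]
for c,(y,x) in (('top',(150,290)),('side',(100,190))):
    f=vision.capture(c)['frame'][y:y+140,x:x+110,::-1]
    o.append(cv2.resize(f,None,fx=3.6,fy=3.6,interpolation=cv2.INTER_CUBIC))
cv2.imwrite('pics/f.png',np.hstack(o))
a=np.radians(80.5);u=np.array([np.cos(a),np.sin(a),0]);p=np.array(s['position']);hub=p-.055*u;hub[2]-=.0268
print(hub)
for n,X in (('hubtop',hub+[0,0,.04]),('eyetop',hub+.175*u+[0,0,.032]),('eyebot',hub+.175*u)):
    for c,(y,x) in (('top',(150,290)),('side',(100,190))):
        q=(proj(c,X)-[x,y]+.5)*3.6; print(n,c,(q+[396*(c=='side'),0]).round(0),proj(c,X).round(1))
print('old eye', proj('side',np.array([.5443,.1781,.1574])+.12*np.array([.1754,.9845,0])+[0,0,.0052]), 'seen 385.8 224.4')
```

```text
[ 0.55578706 -0.20297542  0.12112797] [ 0.02796137 -0.06086867 -0.01739452] [-0.21074009 -0.22837964 -5.20661023]
[ 0.54670944 -0.25722113  0.09432797]
hubtop top [372. 273.] [392.9 225.5]
hubtop side [574. 143.] [238.8 139.1]
eyetop top [119. 226.] [322.5 212.2]
eyetop side [671. 244.] [265.9 167.3]
eyebot top [114. 228.] [321.3 212.8]
eyebot side [672. 284.] [266.  178.3]
old eye [385.32533807 223.38681   ] seen 385.8 224.4
```

View pics/f.png

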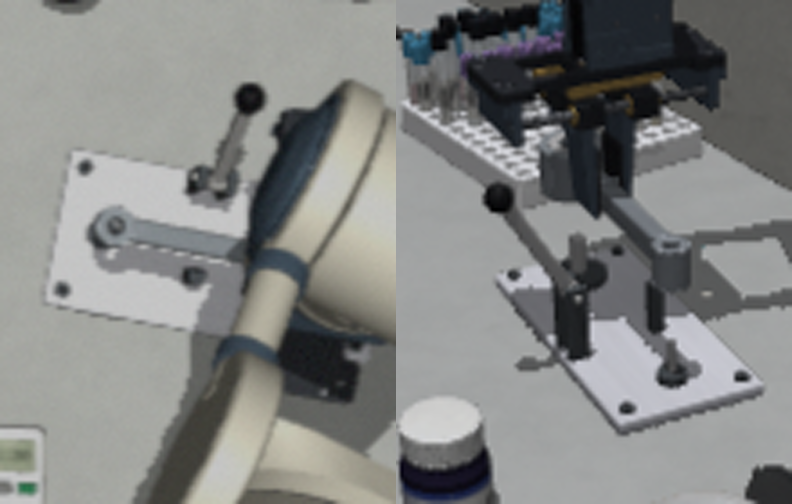

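In the top view the eye hole is at (118,226), against (119,226) predicted. In the side view it is at (673,246), against (671,244) predicted. So the arm is level and lined up about 42 mm above the spindle, and the keeper is still back. I'm handing in now.

```bash
python3 -c "
from station import bot
print(bot.sign_off())"
```

```text
the job is handed in; nothing more can be done
None
```

The job is handed in: the keeper is fully back (about 2.1 rad) and the cast arm is held level at its balance point, over the spindle and pin and about 42 mm above the spindle top; no verdict was returned.

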